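# Open the twist-lock clip tin in the pull-out tray

## Task

Pull the desk unit's tray all the way out to its stop, then take the twist-lock lid off the clip tin that stands in it. Nobody remembers which way this lid unlocks, so try it both ways by its knob until one gives, turn it as far as it goes that way, and lift it straight off. Leave the tray out and the other things on the desk and the unit undisturbed, and finish still holding the lid level in the gripper, about 8 cm up from the tin.

Things in the scene. Friction and masses are not known exactly. Their poses are not given: they have to be found in the camera images.
- unit: low beech desk unit, 240 deep (x) x 200 wide (y) x 107 mm high, fixed to the desk. Origin: centre of its underside; its own -x axis points out of its open front (towards the robot), the way the tray slides. The front face is 120 mm from the origin along -x. Its place and yaw vary.
- tray (a joint): how far the tray is pulled out of the unit, m: 0 shut (as it starts), 0.14 at its stop. Moves with about 2 N of friction and stays where left. The tray's front panel is 194 wide, 12 thick, its upper edge 92 mm above the desk.
- handle (a point): middle of the tray's steel bar handle (a bow of bar on two end arms): level, about 10 mm thick, 100 mm long along the unit's y axis, 48 mm in front of the tray's front panel (43 mm free behind it, so open the fingers little), 72 mm above the desk, 35 mm below the unit's top. It can be gripped from above, one finger on either side. The axes are those of the unit.
- tin_rim (a point): centre of the rim of the round tin (78 mm across, 45 mm high), 57 mm above the desk. The tin is fixed to the tray, cannot turn in it and moves with it; its centre is 128 mm behind the handle (unit +x). While the tray is shut the tin is hidden inside the unit. The axes are those of the unit, z up.
- lid: aluminium lid of the tin, about 90 g: a disc 82 mm across, 4 mm thick, with a black round knob. Origin: on its axis at the underside of the disc, which sits on the rim; z up. Below the disc a 48 mm spigot and two lugs reach 18 mm down into the tin. At the start it is locked, its x axis along the unit's x within 3 degrees; locked, it has 2 mm of play upwards and 1.5 mm sideways.
- lid_knob (a point): centre of the lid's black round knob: an upright cylinder 32 mm across and 24 mm high with a flat grey stripe along lid x on its top, 16 mm above the lid's origin; its top is 85 mm above the desk while the lid is on. Grip it from above; forced against a stop, it slips in the fingers. The axes are those of the lid.
- lid_lug (a point): tip of one of the lid's two hidden lugs (bayonet), 18 mm below the lid's origin, 26 mm along lid +y. Turned the wrong way the lid meets a hard stop after about 0.1 rad. The right way it turns easily to a hard stop at about 0.85 rad (49 degrees) and there lifts straight out; it is free from about 0.65 rad. Which way is right varies from start to start and is not visible from outside.
- pen_pot: cobalt ceramic pen pot, 72 mm across, 95 mm high, pens up to 150 mm. Bystander; origin at the centre of its underside.
- clip_a: small rose-gold binder clip lying on the desk, 19 x 32 x 14 mm. Bystander; origin at the centre of its underside.
- clip_b: the second rose-gold binder clip, 19 x 32 x 14 mm. Bystander; origin at the centre of its underside.
- clip_block: beech clip block, 45 x 90 x 48 mm. Bystander; origin at the centre of its underside.
- stone: smooth grey river stone paperweight, 72 mm across, 28 mm high, lying on top of the tray unit. Bystander; origin at the centre of its underside.
- mug: white mug, 80 mm across, 90 mm high. Bystander; origin at the centre of its underside.
- stapler: stapler, 130 x 34 x 44 mm. Bystander; origin at the centre of its underside.

How it is judged:
By the outcome, as a careful person would: the job done as asked, in the order asked, and still so for the second after the job is handed in, while the arm keeps its last pose, push and grip.
It also fails if it takes over 64 s, if anything falls off the work surface, if the arm or the gripper's body presses on something with over 40 N, if the wrist force passes 120 N, or if a joint passes its speed limit or range.

## Robot

A 6-joint arm with a two-finger parallel gripper is mounted at the origin on the work surface. World frame = base frame: x ahead of the robot, y to its left, z up, the work surface at z = 0. Lengths are in m, angles in rad, forces in N, time in s.
With the tool pointing down it reaches from about 0.15 to 0.775 m from the base axis. Payload 6.1 kg.
Tool frame: the origin (TCP) lies midway between the tips of the shut fingers; the grasp point (between the pads) lies 19 mm behind it (robot.hold_point_z is the distance from the TCP to the grasp point, in m); z points along the fingers, y is the line along which they close (so a half turn about z gives the same grasp; the last joint's range is limited). The gripper opens to 85 mm and grips with 20 to 120 N. Pads are 22 mm wide; open, the fingers measure 114 mm over their backs; the gripper's body (76 mm by 85 mm) begins 54 mm behind the grasp point. The pads swing forward as they close: fully open they stand 13 mm farther back than shut.
Start: joints at [-1.266, 0.126, -0.04, 1.405, 0, 1.571], TCP at [0.158, -0.501, 0.203] pointing down, gripper open.
Joint ranges: [-2.72, 2.72], [-0.95, 1.95], [-1.27, 1.35], [-1.78, 2.02], [-1.46, 1.47], [-3.14, 3.14]. Speed limits (rad/s): [2.39, 2.39, 3.01, 3.14, 3.14, 3.14].

## Interface

Orientations are given as a rotation vector (axis times angle).
In Python, from bench import sensors, capture, calibration, workorder, spotter, robot gives the robot as it stands.
- The arm moves only by the shell command python3 -m creep 'ROWS' [FORCE]. ROWS is JSON, a list of rows, each a list of 5 numbers: the closure, from 0 (fully open) to 1 (shut), then the shift along the tool's x, y, z as a fraction of full scale, then the turn about the tool's z as a fraction of full scale. In form: [[gripper, tx, ty, tz, twist], ...]. A call has 1 to 10 rows; each row shifts and turns the commanded pose from where the row before left it, along the tool's axes as they then stand; what a row does not reach is not made up. Full scale, the value 1, is 2 cm for a shift and 6 degrees for a turn. A row lasts 1/12 s, in which the tool goes at most 41.7 mm and 7.16 degrees, less where a joint would pass 70% of its speed; a pose out of reach is approached as far as the arm can. A call with a number of a shift or a turn outside -1 to 1 is refused whole. A call with a gripper value outside its range is refused whole. The fingers move at their own pace and stop on an object; FORCE is the grip in N (left out, the last holds). Time passes only in rows, so rows that do not move let the fingers close. It gives the time, the measured TCP pose, the force, the opening and the grip force at its end, in the units of the state.
- sensors.get_state(): the state, without advancing time (a new reading comes with each control period).
- capture(name): name is "scene" or "top" or "wrist"; returns the picture (420x560x3 uint8, blue, green, red); there is no depth.
- calibration(name): a dict with "fx", "fy", "cx", "cy" (pixels), "position" and "orientation" of the camera in the world. Camera axes: x right, y up, looking along -z (the intrinsics and any distortion apply to the point x, -y, -z); pixel columns grow to the right and rows downward; lengths in m; the calibration is good to about 2 mm. A picture is of the moment at which its call begins: read the wrist's pose just before it. calibration takes no time and is no camera call; for the wrist camera it gives the pose at the moment of the call.
- workorder.close_job(): hands the job in; it is judged then, once.
Trained networks look in the newest picture that a camera, given by its name, has taken for a name from the list of things; names that differ only in an ending like _2 or _b are one class to them, and where a whole thing is asked for, a point or a joint stands for the part that bears it (a point fixed in the world has none). Each returns a list of dicts, best first, with "confidence" (0 to 1); they miss things now and then, are a little off and sometimes report something else, mostly with a low value. They report only what shows in the picture. A call takes as long as a camera call.
- spotter.find_in(camera, name): "rect" ([centre column, centre row, width, height] in pixels, round what is visible of it).
The state is a dict: "time_s": time; "joint_positions": joint angles; "qd": joint speeds; "effort": joint torques, N m; "eef_pos": TCP position; "tool_rot": TCP orientation; "ft_force": force on the tool from outside, world axes, zero at the start; "wrist_torque": the same for the moment, N m; "gripper_width": finger opening in m; "grip_force": force on a finger pad.
Only numpy, scipy, OpenCV 4.12 (cv2) and the standard library are available. Lean on these libraries where they do the work, as an engineer would, in place of code of your own. Each camera call takes 0.05 s, during which the arm holds its last target. There are 200 camera calls.

## Working session

There is one attempt and no reset: what is moved stays moved. The work goes in short steps, Python scripts to look and compute and a shell command to move; the robot and the scene stay as the last step left them, time stands still between calls to the robot, and variables do not carry over. Pictures are saved under pics/ and viewed, at most 10 in all, crops included, and the job is handed in when it is done.

```bash
mkdir -p pics
cat > h.py <<'E'
import numpy as np,cv2
from scipy.spatial.transform import Rotation as R
from bench import sensors,capture,calibration,workorder,spotter,robot
def rot(o):
    o=np.array(o,float)
    return o if o.shape==(3,3) else (R.from_rotvec(o).as_matrix() if o.size==3 else R.from_quat(o).as_matrix())
def ray(c,u,v,z):
    p=np.array(c['position']);d=rot(c['orientation'])@np.array([(u-c['cx'])/c['fx'],-(v-c['cy'])/c['fy'],-1])
    return p+d*(z-p[2])/d[2]
def proj(c,P):
    q=rot(c['orientation']).T@(np.array(P)-np.array(c['position']))
    return np.array([c['cx']+c['fx']*q[0]/-q[2],c['cy']-c['fy']*q[1]/-q[2]])
E
python3 - <<'E'
from h import *
ims=[]
for n in ('scene','top'):
    im=capture(n);cv2.imwrite(f'pics/{n}0.png',im);c=calibration(n);print(n,c)
    for o in ['handle','unit','tray','stone','pen_pot','mug','stapler','clip_block','clip_a']:
        print(o,[(np.round(d['rect']).tolist(),round(d['confidence'],2)) for d in spotter.find_in(n,o)[:2]])
s=sensors.get_state();print({k:np.round(v,3).tolist() for k,v in s.items()},robot.hold_point_z)
E
```

```text
scene {'fx': 434.37759600635565, 'fy': 434.37759600635565, 'cx': 288.2493377896541, 'cy': 203.11498127933785, 'position': array([ 1.27912823, -0.37836058,  0.80458175]), 'orientation': array([0.76989569, 0.47420873, 1.01983455])}
handle [([299.0, 219.0, 42.0, 23.0], 0.81)]
unit [([339.0, 273.0, 134.0, 135.0], 0.9)]
tray [([298.0, 217.0, 42.0, 22.0], 0.61)]
stone [([325.0, 250.0, 30.0, 26.0], 0.56)]
pen_pot [([374.0, 214.0, 36.0, 57.0], 0.97)]
mug [([252.0, 269.0, 43.0, 52.0], 0.67)]
stapler [([224.0, 240.0, 30.0, 40.0], 0.68)]
clip_block [([347.0, 201.0, 38.0, 21.0], 0.84)]
clip_a [([322.0, 185.0, 12.0, 13.0], 0.46)]
top {'fx': 443.1944183485283, 'fy': 443.1944183485283, 'cx': 281.46709136793186, 'cy': 210.722379673137, 'position': array([ 0.49027387, -0.02179928,  0.96214822]), 'orientation': array([ 0.10118698, -0.03638624, -1.54388237])}
handle [([286.0, 195.0, 94.0, 38.0], 0.76)]
unit [([286.0, 137.0, 107.0, 154.0], 0.56)]
tray [([301.0, 122.0, 38.0, 36.0], 0.17)]
stone [([302.0, 120.0, 38.0, 36.0], 0.83)]
pen_pot [([205.0, 166.0, 46.0, 38.0], 0.6), ([206.0, 284.0, 14.0, 20.0], 0.53)]
mug [([368.0, 164.0, 46.0, 58.0], 0.67)]
stapler [([370.0, 240.0, 19.0, 60.0], 0.84), ([287.0, 138.0, 101.0, 155.0], 0.26)]
clip_block [([202.0, 229.0, 45.0, 25.0], 0.58)]
clip_a [([376.0, 310.0, 14.0, 12.0], 0.76), ([209.0, 281.0, 15.0, 19.0], 0.71)]
{'time_s': 1.0, 'joint_positions': [-1.266, 0.126, -0.04, 1.405, -0.0, 1.571], 'qd': [0.001, 0.002, -0.001, -0.001, 0.001, 0.002], 'effort': [0.0, -43.571, 35.309, 0.001, 0.0, 0.0], 'eef_pos': [0.158, -0.501, 0.203], 'tool_rot': [3.105, 0.477, -0.0], 'ft_force': [0.235, 1.03, -0.555], 'wrist_torque': [-0.005, 0.021, -0.048], 'grip_force': 0.0, 'gripper_width': 0.086} 0.0187
```

View pics/top0.png

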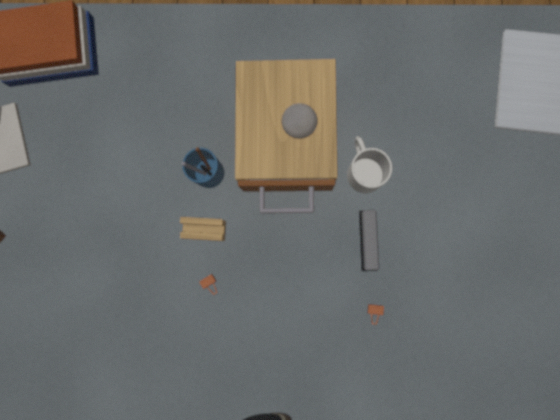

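View pics/scene0.png

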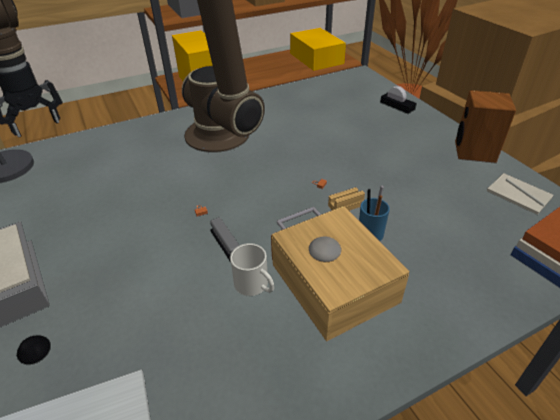

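The top view shows the unit's roof with corners near (236,61), (336,60), (337,178) and (235,180). The handle bar runs along row ~211 from column 261 to 313. The scene view shows the same layout, with nothing above the handle and the mug and pen pot to either side.

Run:
```python
from h import *
c=calibration('top')
a=cv2.imread('pics/top0.png')[185:220,250:325]
cv2.imwrite('pics/crop.png',cv2.resize(a,None,fx=8,fy=8,interpolation=cv2.INTER_NEAREST))
b=cv2.imread('pics/top0.png')
cr=cv2.resize(b[40:230,180:400],None,fx=3.5,fy=3.0,interpolation=cv2.INTER_CUBIC)
cv2.imwrite('pics/crop2.png',cr)
g=a.mean(2)
for col in (15,25,35,45,55,60): print(col+250,np.round(g[18:32,col]).tolist())
for u,v in [(236,61),(336,60),(337,178),(235,180)]: print('roof',ray(c,u,v,.107).round(4))
for u,v in [(261,211),(313,211)]: print('bar',ray(c,u,v,.077).round(4))
```

```text
265 [105.0, 106.0, 101.0, 108.0, 106.0, 115.0, 120.0, 126.0, 117.0, 103.0, 99.0, 104.0, 105.0, 107.0]
275 [109.0, 110.0, 106.0, 109.0, 109.0, 111.0, 122.0, 121.0, 114.0, 103.0, 100.0, 104.0, 107.0, 108.0]
285 [107.0, 109.0, 112.0, 109.0, 112.0, 118.0, 125.0, 126.0, 117.0, 102.0, 105.0, 108.0, 108.0, 106.0]
295 [109.0, 111.0, 108.0, 110.0, 111.0, 117.0, 125.0, 125.0, 115.0, 103.0, 102.0, 106.0, 108.0, 107.0]
305 [110.0, 111.0, 111.0, 111.0, 112.0, 120.0, 124.0, 124.0, 114.0, 102.0, 105.0, 108.0, 112.0, 110.0]
310 [125.0, 122.0, 122.0, 124.0, 122.0, 125.0, 126.0, 125.0, 115.0, 103.0, 103.0, 107.0, 110.0, 110.0]
roof [0.8646 0.1142 0.107 ]
roof [ 0.8686 -0.0856  0.107 ]
roof [ 0.6315 -0.0915  0.107 ]
roof [0.6234 0.1074 0.107 ]
bar [0.5663 0.0571 0.077 ]
bar [ 0.5688 -0.0472  0.077 ]
```

View pics/crop.png

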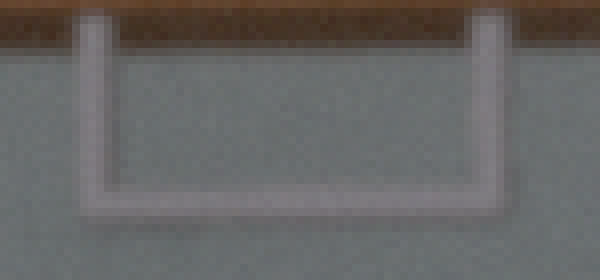

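```bash
python3 -m creep '[[0,0,0,0,-1],[0,0,0,0,-1],[0,0,0,0,-1],[0,0,0,0,-1],[0,0,0,0,-1],[0,0,0,0,-1],[0,0,0,0,-1],[0,0,0,0,-1],[0,0,0,0,-1],[0,0,0,0,-1]]'; python3 -m creep '[[0,0,0,0,-1],[0,0,0,0,-1],[0,0,0,0,-0.33],[0.65,1,0.85,0,0],[0.65,1,0.85,0,0],[0.65,1,0.85,0,0],[0.65,1,0.85,0,0],[0.65,1,0.85,0,0],[0.65,1,0.85,0,0],[0.65,1,0.85,0,0]]'; python3 -c "
from h import *
s=sensors.get_state();print(rot(s['tool_rot']).round(3),s['joint_positions'])"
```

```text
time_s: 1.83
eef_pos: [0.1576, -0.5008, 0.2032]
tool_rot: [2.446, 1.972, -0.0]
ft_force: [-0.2, 0.1, 0.2]
gripper_width: 0.0854
grip_force: 0.0
time_s: 2.67
eef_pos: [0.2736, -0.3568, 0.2033]
tool_rot: [2.193, 2.249, -0.0]
ft_force: [0.2, -0.2, -0.3]
gripper_width: 0.0298
grip_force: 0.0
[[-0.025  1.     0.   ]
 [ 1.     0.025 -0.   ]
 [-0.     0.    -1.   ]] [-9.16672683e-01 -1.68536839e-02 -1.90973757e-01  1.39629561e+00
  4.12982716e-05  6.29197344e-01]
```

```bash
python3 -m creep '[[0.65,1,0.85,0,0],[0.65,1,0.85,0,0],[0.65,1,0.85,0,0],[0.65,1,0.85,0,0],[0.65,1,0.85,0,0],[0.65,1,0.85,0,0],[0.65,1,0.85,0,0],[0.65,1,0.85,0,0],[0.65,1,0.85,0,0],[0.65,1,0.85,0,0]]' >/dev/null; python3 -m creep '[[0.65,1,0.85,0,0],[0.65,1,0.85,0,0],[0.65,1,0.85,0,0],[0.65,1,0.85,0,0],[0.65,1,0.85,0,0],[0.65,1,0.7,0.5,0],[0.65,1,0.5,0.5,0],[0.65,0.9,0.3,0.5,0],[0.65,0,0,0,0]]'
python3 - <<'E'
from h import *
print(sensors.get_state()['gripper_width'])
c=calibration('wrist');im=capture('wrist');cv2.imwrite('pics/w1.png',im)
print(c, [(d['rect'],d['confidence']) for d in spotter.find_in('wrist','handle')])
E
```

```text
time_s: 4.25
eef_pos: [0.5489, 0.0099, 0.1708]
tool_rot: [-2.188, -2.251, 0.002]
ft_force: [0.3, -0.5, -0.7]
gripper_width: 0.0299
grip_force: 0.0
0.0299230356153297
{'fx': 301.209946721499, 'fy': 301.209946721499, 'cx': 281.4434696046016, 'cy': 206.93280553211738, 'position': array([0.5472256 , 0.08419684, 0.34167127]), 'orientation': array([-2.93197383e-01,  2.27322601e-05,  2.82856249e-02])} [([343.1, 192.8, 86.9, 209.1], 0.8)]
```

View pics/w1.png

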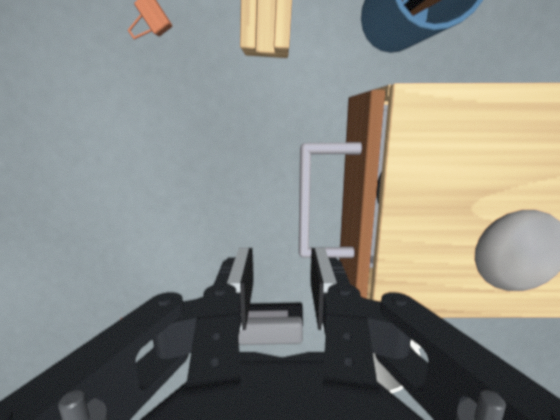

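The wrist view shows the bar handle: its centreline goes from about (306.5,149) to (305,252), so its middle is near (306,200). The partly open fingers are at (247,285) and (319,285).

Run:
```python
from h import *
c=calibration('wrist')
g=cv2.imread('pics/w1.png').astype(int);g=g[:,:,2]-g[:,:,0]*0  # red
for r in (165,180,200,220,240):
    seg=g[r,290:325];i=np.where(seg>seg.min()+0.5*(seg.max()-seg.min()))[0]+290;print(r,i.min(),i.max(),ray(c,(i.min()+i.max())/2,r,.077).round(4))
for u,v in [(306,144),(305,257)]: print(ray(c,u,v,.077).round(4))
t=calibration('top');print(ray(t,286,209.6,.077).round(4))
```

```text
165 302 310 [0.5689 0.0407 0.077 ]
180 302 310 [0.5696 0.0271 0.077 ]
200 302 309 [0.5701 0.0085 0.077 ]
220 301 309 [ 0.5706 -0.011   0.077 ]
240 301 309 [ 0.5716 -0.0312  0.077 ]
[0.568 0.059 0.077]
[ 0.5724 -0.0491  0.077 ]
[0.5703 0.0069 0.077 ]
```

```bash
python3 -m creep '[[0.65,-0.2,0.53,0,0],[0.65,0,0.53,0.5,0],[0.65,0,0,1,0],[0.65,0,0,1,0],[0.65,0,0,1,0],[0.65,0,0,1,0],[0.65,0,0,0.8,0],[0.65,0,0,0.55,0],[0.65,0,0,0,0]]'; python3 -m creep '[[1,0,0,0,0],[1,0,0,0,0],[1,0,0,0,0],[1,0,0,0,0]]' 50
```

```text
time_s: 5.1
eef_pos: [0.5691, 0.0029, 0.0535]
tool_rot: [-2.193, -2.246, 0.004]
ft_force: [-0.3, -0.3, -0.5]
gripper_width: 0.0297
grip_force: 0.0
time_s: 5.43
eef_pos: [0.571, 0.0037, 0.0574]
tool_rot: [2.192, 2.248, 0.002]
ft_force: [-0.6, -0.0, -0.4]
gripper_width: -0.0001
grip_force: 0.0
```

Run:
```python
from h import *
s=sensors.get_state();print({k:np.round(s[k],4).tolist() for k in ('eef_pos','gripper_width','ft_force','joint_positions','grip_force')})
cv2.imwrite('pics/w2.png',np.hstack([capture('wrist'),capture('scene')[150:350,200:400].repeat(2,0).repeat(2,1)[:420].__class__((420,0,3),np.uint8)]))
cv2.imwrite('pics/w2.png',capture('wrist'))
```

```text
{'eef_pos': [0.571, 0.0037, 0.0574], 'gripper_width': -0.0001, 'ft_force': [-0.5741, -0.0152, -0.4044], 'joint_positions': [0.0065, 0.248, -0.213, 1.1077, 0.0, 1.5522], 'grip_force': 0.0}
```

View pics/w2.png

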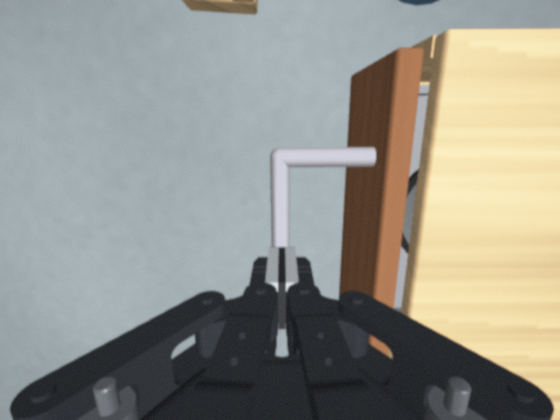

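The wrist view shows the fingers shut at (282,250), in line with the bar, which goes from the corner at (278,153) down into the fingertips. They didn't grip it, so I'll check the heights.

Run:
```python
from h import *
c=calibration('wrist');s=sensors.get_state()
print(c['position'],c['orientation'],s['eef_pos'])
print('tcp px',proj(c,s['eef_pos']))
for z in (.04,.05,.06,.072,.077): print(z,'corner',ray(c,273,150,z).round(4),'width',ray(c,288,200,z)[0]-ray(c,272,200,z)[0])
im=cv2.imread('pics/w2.png')[:,:,2].astype(int)
for r in (180,200,220,235): print(r,im[r,262:300].tolist())
```

```text
[0.56841977 0.07825186 0.22768636] [-0.29420395 -0.00364655  0.02459043] [0.57054284 0.00381989 0.0568182 ]
tcp px [281.89659376 242.25993248]
0.04 corner [0.5637 0.0579 0.04  ] width 0.010342051484076964
0.05 corner [0.564 0.059 0.05 ] width 0.00979102308383717
0.06 corner [0.5642 0.0601 0.06  ] width 0.009239994683597486
0.072 corner [0.5645 0.0614 0.072 ] width 0.008578760603309643
0.077 corner [0.5646 0.0619 0.077 ] width 0.008303246403189801
180 [168, 168, 168, 170, 168, 169, 163, 157, 139, 129, 139, 158, 175, 193, 205, 208, 208, 208, 210, 208, 209, 209, 207, 205, 198, 187, 175, 161, 161, 168, 167, 166, 167, 165, 164, 165, 164, 167]
200 [170, 169, 170, 169, 169, 170, 167, 158, 143, 125, 134, 153, 171, 191, 205, 208, 210, 209, 210, 207, 210, 208, 207, 205, 197, 188, 173, 161, 167, 170, 168, 170, 167, 171, 168, 169, 171, 169]
220 [168, 167, 169, 168, 167, 168, 164, 163, 154, 135, 132, 147, 163, 186, 202, 208, 208, 208, 210, 209, 209, 210, 209, 206, 200, 187, 174, 164, 165, 168, 167, 166, 168, 167, 165, 167, 167, 166]
235 [168, 170, 167, 168, 167, 170, 168, 167, 159, 139, 129, 140, 162, 184, 197, 209, 208, 209, 210, 207, 209, 207, 209, 205, 201, 188, 173, 162, 162, 165, 165, 166, 167, 167, 166, 167, 170, 167]
```

Run:
```python
from h import *
im=capture('scene');c=calibration('scene');s=sensors.get_state()
print(proj(c,s['eef_pos']),proj(c,[.57,.006,.072]),proj(c,[.5685,.056,.072]),proj(c,[.5715,-.044,.072]))
cv2.imwrite('pics/s2.png',cv2.resize(im[160:260,240:380],None,fx=5.5,fy=5.5,interpolation=cv2.INTER_CUBIC))
c=calibration('wrist')
for z in (.057,.067,.077): print(z,proj(c,[.57,.0148,z]))
```

```text
[295.14953173 220.52744645] [295.87401797 215.66381404] [312.89710602 209.1856997 ] [278.26842209 222.36360099]
0.057 [281.66548607 225.68810027]
0.067 [281.67263001 231.80886626]
0.077 [281.68061563 238.65076056]
```

View pics/s2.png

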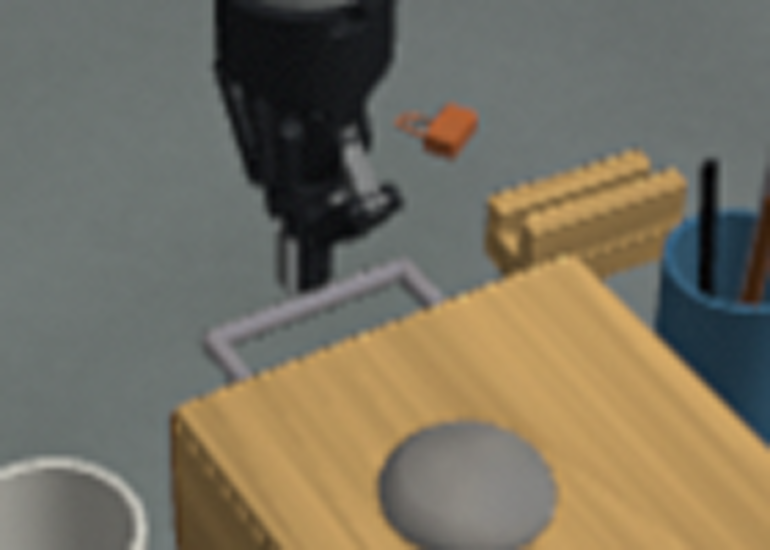

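The scene view shows the bar where I expected it: its corners are at about (313.6,208) and (279,222), which fits z = 72 mm. The shut fingertips end on top of the bar, at about (294.5,213), so the real tips are ~20 mm higher than the reported TCP. I'll lift, reopen and go about 22 mm lower. That is safe either way, since 33 mm is still well clear of the desk.

```bash
python3 -m creep '[[1,0,0,-1,0],[0.65,0,0,-1,0],[0.65,0,0,0,0],[0.65,0,0,0,0],[0.65,0,0,0,0]]'; python3 -m creep '[[0.65,0,0,0.6,0],[0.65,0,0,0.6,0],[0.65,0,0,0.5,0],[0.65,0,0,0.5,0],[0.65,0,0,0.5,0],[0.65,0,0,0.4,0],[0.65,0,0,0,0]]'
python3 - <<'E'
from h import *
cv2.imwrite('pics/w3.png',np.hstack([capture('wrist')[130:420,150:430],cv2.resize(capture('scene')[170:240,250:350],(414,290),interpolation=cv2.INTER_CUBIC)]))
E
```

```text
time_s: 6.05
eef_pos: [0.57, 0.0038, 0.0958]
tool_rot: [-2.193, -2.249, 0.0]
ft_force: [-1.1, -0.7, -0.5]
gripper_width: 0.0297
grip_force: 0.0
time_s: 6.63
eef_pos: [0.5688, 0.0038, 0.0319]
tool_rot: [-2.192, -2.248, 0.004]
ft_force: [0.0, -0.0, 0.3]
gripper_width: 0.0298
grip_force: 0.0
```

View pics/w3.png

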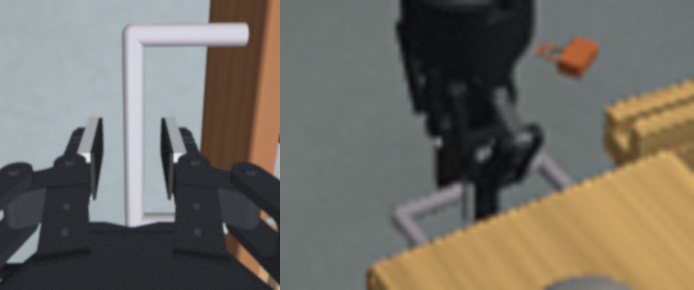

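Now the fingers straddle the bar: the wrist crop has the bar between both pads, and in the scene crop the near finger reaches below the bar. I'll close.

```bash
python3 -m creep '[[1,0,0,0,0],[1,0,0,0,0],[1,0,0,0,0],[1,0,0,0,0]]' 50; python3 -m creep '[[1,0,-0.1,0,0],[1,0,-0.3,0,0],[1,0,-0.5,0,0],[1,0,-0.5,0,0]]'
```

```text
time_s: 7.07
eef_pos: [0.57, 0.0037, 0.035]
tool_rot: [2.193, 2.249, 0.0]
ft_force: [-4.2, 0.1, 5.6]
gripper_width: 0.0079
grip_force: 49.0
time_s: 7.4
eef_pos: [0.5425, 0.0029, 0.035]
tool_rot: [2.192, 2.248, 0.002]
ft_force: [2.0, 0.2, 5.7]
gripper_width: 0.0076
grip_force: 49.7
```

```bash
python3 -m creep '[[1,0,-0.6,0,0],[1,0,-0.7,0,0],[1,0,-0.7,0,0],[1,0,-0.7,0,0],[1,0,-0.7,0,0],[1,0,-0.7,0,0],[1,0,-0.6,0,0],[1,0,-0.4,0,0],[1,0,0,0,0]]'; python3 -m creep '[[1,0,-0.2,0,0],[1,0,-0.15,0,0],[1,0,-0.1,0,0],[1,0,-0.1,0,0],[1,0,0,0,0]]'
```

```text
time_s: 8.15
eef_pos: [0.4379, -0.0005, 0.0349]
tool_rot: [2.193, 2.248, -0.003]
ft_force: [-1.0, -3.5, 7.3]
gripper_width: 0.0079
grip_force: 49.9
time_s: 8.57
eef_pos: [0.43, -0.0007, 0.0349]
tool_rot: [2.191, 2.246, 0.001]
ft_force: [4.0, -3.5, 3.0]
gripper_width: 0.0075
grip_force: 49.7
```

```bash
python3 -m creep '[[1,0,-0.15,0,0],[1,0,-0.15,0,0],[1,0,0,0,0]]'
```

```text
time_s: 8.82
eef_pos: [0.4302, -0.0008, 0.0352]
tool_rot: [2.186, 2.241, 0.013]
ft_force: [27.1, -3.9, -17.1]
gripper_width: 0.0075
grip_force: 49.0
```

```bash
python3 -m creep '[[1,0,0.15,0,0],[1,0,0.1,0,0],[0.65,0,0,0,0],[0.65,0,0,0,0],[0.65,0,0,0,0],[0.65,0,0,0,0],[0.65,0,0,-0.5,0],[0.65,0,0,-1,0],[0.65,0,0,-1,0],[0.65,0,0,-1,0]]';  python3 -m creep '[[0.65,0,0,-1,0],[0.65,0,0,-1,0],[0.4,0,0.5,-1,0],[0.4,0,1,-0.5,0],[0.4,0,1,0,0],[0.4,0,1,0,0],[0.4,0,1,0,0],[0.4,0,0,0,0]]'
python3 - <<'E'
from h import *
c=calibration('wrist');im=capture('wrist');cv2.imwrite('pics/w4.png',im)
t=calibration('top');it=capture('top');cv2.imwrite('pics/t4.png',it)
for n,cc in (('wrist',c),('top',t)):
  for o,z in (('lid',.061),('lid_knob',.085),('handle',.077)):
    for d in spotter.find_in(n,o)[:1]: print(n,o,np.round(d['rect'],1),d['confidence'],ray(cc,*d['rect'][:2],z).round(4))
E
```

```text
time_s: 9.65
eef_pos: [0.4276, 0.0003, 0.1055]
tool_rot: [-2.193, -2.249, 0.001]
ft_force: [0.0, -0.2, 0.5]
gripper_width: 0.0303
grip_force: 0.0
time_s: 10.32
eef_pos: [0.5208, 0.0026, 0.1742]
tool_rot: [2.193, 2.249, 0.001]
ft_force: [-0.7, -0.6, -0.2]
gripper_width: 0.0509
grip_force: 0.0
wrist lid [320.9 191.5  87.9  80. ] 0.83 [0.5586 0.0077 0.061 ]
wrist lid_knob [321.2 190.4  84.7  79. ] 0.76 [0.5555 0.0145 0.085 ]
wrist handle [298.9 187.6 251.5 220.1] 0.56 [0.5361 0.0147 0.077 ]
top handle [299.9 123.3  37.   34.5] 0.27 [ 0.7476 -0.0167  0.077 ]
```

View pics/w4.png

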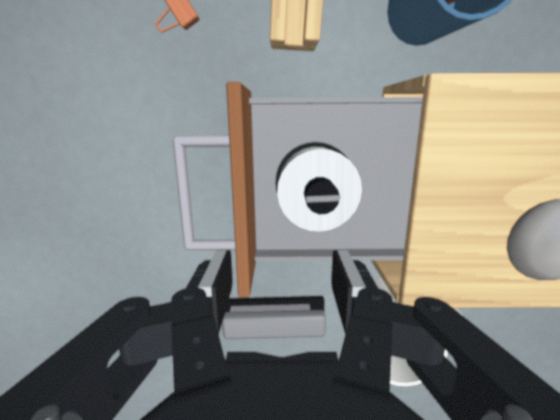

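The wrist view shows the lid disc centred near (319,190), spanning columns 277–361. The black knob with its grey stripe is near (322,196), and the tray is out, with its handle at left at column ~183.

Run:
```python
from h import *
c=calibration('wrist');im=cv2.imread('pics/w4.png')
print('disc',ray(c,319,190,.061),'knob',ray(c,322,196,.085), 'stripe',ray(c,306,199,.085),ray(c,339,199,.085))
m=(im.min(2)>225).astype(np.uint8);m[:140]=0;m[240:]=0
ct=max(cv2.findContours(m,0,1)[0],key=cv2.contourArea);e=cv2.fitEllipse(cv2.convexHull(ct));print(e,ray(c,*e[0],.061))
k=(im.max(2)<90).astype(np.uint8);k2=np.zeros_like(k);k2[165:225,295:350]=k[165:225,295:350]
ys,xs=np.where(k2);print('knob px',xs.min(),xs.max(),ys.min(),ys.max())
s=sensors.get_state();print(s['eef_pos'],rot(s['tool_rot'])[:,:2].round(4))
cv2.imwrite('pics/c4.png',cv2.resize(im[140:240,270:370],None,fx=5,fy=5,interpolation=cv2.INTER_CUBIC))
```

```text
disc [0.55351327 0.00880013 0.061     ] knob [0.55332915 0.00911084 0.085     ] stripe [0.539173   0.00597927 0.085     ] [0.56873367 0.00671459 0.085     ]
((319.12530517578125, 189.95924377441406), (79.01869201660156, 82.80160522460938), 61.70698928833008) [0.55363229 0.00884372 0.061     ]
knob px 305 337 178 212
[0.51758984 0.00245349 0.17456605] [[-2.520e-02  9.997e-01]
 [ 9.997e-01  2.520e-02]
 [-0.000e+00  3.000e-04]]
```

View pics/c4.png

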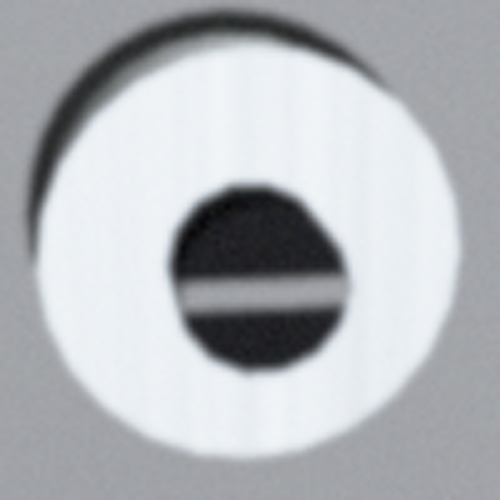

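The crop shows the disc centred on the knob, with the stripe at about (322.6,198.6) nearly along the unit's x. The arm was still settling for that reading, so I'll hover over the knob, let it settle and measure again.

```bash
python3 -m creep '[[0.5,0.1,0.5,0.5,0],[0.5,0.1,0.6,0.6,0],[0.5,0,0.5,0.6,0],[0.5,0,0.3,0.4,0],[0.5,0,0.05,0.3,0],[0.5,0,0,0,0],[0.5,0,0,0,0],[0.5,0,0,0,0],[0.5,0,0,0,0],[0.5,0,0,0,0]]'
python3 - <<'E'
from h import *
s=sensors.get_state();c=calibration('wrist');im=capture('wrist');cv2.imwrite('pics/w5.png',im)
print(s['eef_pos'],sensors.get_state()['eef_pos'],s['gripper_width'],s['joint_positions'])
print(proj(c,[.557,.0075,.085]),proj(c,[.557,.0075,.061]))
for o,z in (('lid',.061),('lid_knob',.085)):
    for d in spotter.find_in('wrist',o)[:1]: print(o,np.round(d['rect'],1),d['confidence'],ray(c,*d['rect'][:2],z).round(4))
E
```

```text
time_s: 11.55
eef_pos: [0.5573, 0.0074, 0.127]
tool_rot: [2.193, 2.249, 0.001]
ft_force: [0.6, 0.2, -0.3]
gripper_width: 0.043
grip_force: 0.0
[0.55725226 0.00739319 0.12697085] [0.55722961 0.00738939 0.12691565] 0.04296343553707095 [ 1.33002258e-02  1.95426149e-01 -1.23869786e-01  1.25025544e+00
 -5.81739237e-05  1.55896613e+00]
[281.51558087 219.5756811 ] [281.50526131 209.95958529]
lid [283.1 208.3 105.2  96.1] 0.69 [0.5583 0.009  0.061 ]
lid_knob [282.9 206.6  99.9  92.7] 0.76 [0.5578 0.0177 0.085 ]
```

View pics/w5.png

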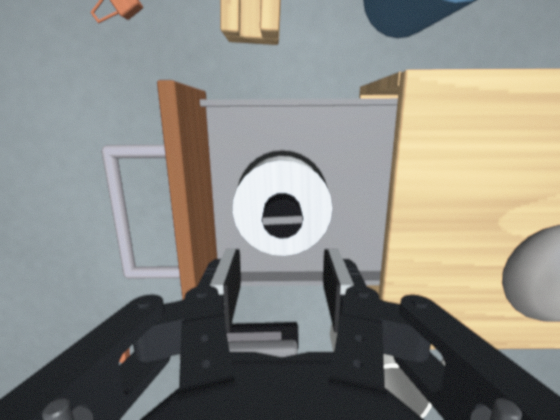

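The knob stripe is at (282.5,219), against a predicted (281.5,219.6), so the tool is on the lid's axis to within ~1 mm. I'll descend and grip.

```bash
python3 -m creep '[[0.5,0.05,0.02,0.5,0],[0.5,0,0,0.8,0],[0.5,0,0,0.8,0],[0.5,0,0,0.7,0],[0.5,0,0,0.5,0],[0.5,0,0,0.4,0],[0.5,0,0,0.3,0],[0.5,0,0,0.2,0],[0.5,0,0,0,0],[0.5,0,0,0,0]]'; python3 -m creep '[[1,0,0,0,0],[1,0,0,0,0],[1,0,0,0,0],[1,0,0,0,0],[1,0,0,0,0]]' 60
```

```text
time_s: 12.53
eef_pos: [0.5577, 0.0085, 0.0425]
tool_rot: [2.193, 2.249, 0.0]
ft_force: [0.5, -0.2, -0.0]
gripper_width: 0.0428
grip_force: 0.0
time_s: 12.95
eef_pos: [0.5582, 0.0085, 0.0432]
tool_rot: [2.192, 2.248, 0.002]
ft_force: [-0.8, 0.3, 6.3]
gripper_width: 0.0297
grip_force: 59.7
```

```bash
T='import json
from bench import sensors
s=sensors.get_state();print(s["wrist_torque"],s["ft_force"],s["joint_positions"][5])'; python3 -c "$T"; python3 -m creep '[[1,0,0,0,0.4],[1,0,0,0,0.4],[1,0,0,0,0.4],[1,0,0,0,0.4],[1,0,0,0,0]]'; python3 -c "$T"
```

```text
[-0.08495735  0.12425453  0.06175381] [-0.79946927  0.29141445  6.31476268] 1.5607785415247764
time_s: 13.37
eef_pos: [0.5583, 0.0084, 0.0432]
tool_rot: [2.375, 2.055, 0.002]
ft_force: [-0.6, -0.0, 5.4]
gripper_width: 0.0298
grip_force: 59.7
[-0.0087117   0.04298449 -0.08451497] [-5.71786817e-01 -4.73388040e-03  5.39738880e+00] 1.7300836621100235
```

```bash
T='import json
from bench import sensors
s=sensors.get_state();print(s["wrist_torque"],s["ft_force"],s["joint_positions"][5])'; python3 -m creep '[[1,0,0,0,0.4],[1,0,0,0,0.4],[1,0,0,0,0.4],[1,0,0,0,0]]'; python3 -c "$T";python3 -m creep '[[1,0,0,0,0.4],[1,0,0,0,0.4],[1,0,0,0,0.4],[1,0,0,0,0]]';python3 -c "$T"
```

```text
time_s: 13.7
eef_pos: [0.5583, 0.0085, 0.0432]
tool_rot: [2.499, 1.902, 0.003]
ft_force: [0.6, -0.7, 5.4]
gripper_width: 0.0294
grip_force: 59.6
[ 0.01385356  0.032058   -0.09646386] [ 0.55420203 -0.72216701  5.3847393 ] 1.855818171286807
time_s: 14.03
eef_pos: [0.5584, 0.0084, 0.0432]
tool_rot: [2.614, 1.741, 0.003]
ft_force: [-0.0, 0.3, 5.6]
gripper_width: 0.0294
grip_force: 59.6
[ 0.02268045  0.03168294 -0.15781872] [-0.03678552  0.25622755  5.63429635] 1.981450450639443
```

```bash
T='import json
from bench import sensors
s=sensors.get_state();print(s["wrist_torque"][2],s["ft_force"][2],s["joint_positions"][5]-1.5608)'; python3 -m creep '[[1,0,0,0,0.4],[1,0,0,0,0.4],[1,0,0,0,0.4],[1,0,0,0,0.4],[1,0,0,0,0.4],[1,0,0,0,0]]' >/dev/null; python3 -c "$T";python3 -m creep '[[1,0,0,0,0.4],[1,0,0,0,0.4],[1,0,0,0,0.4],[1,0,0,0,0.4],[1,0,0,0,0]]'>/dev/null;python3 -c "$T";python3 -m creep '[[1,0,0,0,0.3],[1,0,0,0,0.2],[1,0,0,0,0]]'>/dev/null;python3 -c "$T"
```

```text
-0.09621339828189635 6.32681683937078 0.6300510561777828
-0.09867401872580152 4.652889361869765 0.7976753016625375
-0.07056891240247469 5.150517862051513 0.8491062908858686
```

```bash
T='import json
from bench import sensors
s=sensors.get_state();print(s["wrist_torque"][2],s["ft_force"][2],s["joint_positions"][5]-1.5608)'; python3 -m creep '[[1,0,0,0,0.3],[1,0,0,0,0.2],[1,0,0,0,0]]' >/dev/null; python3 -c "$T";python3 -m creep '[[1,0,0,0,0.3],[1,0,0,0,0.2],[1,0,0,0,0]]'>/dev/null;python3 -c "$T"
python3 - <<'E'
from h import *
im=capture('wrist');cv2.imwrite('pics/w6.png',im);c=calibration('wrist')
p=proj(c,[.558,.0085,.085]);print(p)
u,v=p.astype(int);g=im.mean(2)
for r in range(v-34,v+20,4): print(r,g[r,u-28:u+30:3].astype(int).tolist())
E
```

```text
0.0912395290672739 5.5594821361826625 0.9012461404804522
-0.06645027958064548 5.268667603888965 0.9539965756680089
[281.46767282 277.82341053]
243 [246, 244, 215, 54, 22, 25, 25, 23, 25, 25, 29, 28, 27, 24, 21, 25, 101, 235, 244, 243]
247 [236, 229, 56, 24, 28, 24, 27, 25, 24, 26, 23, 23, 26, 24, 27, 24, 21, 48, 228, 232]
251 [161, 88, 27, 27, 32, 26, 21, 26, 24, 27, 30, 30, 27, 21, 23, 25, 29, 19, 117, 180]
255 [81, 29, 25, 24, 30, 35, 39, 37, 37, 38, 33, 37, 41, 34, 34, 23, 22, 22, 31, 104]
259 [26, 26, 31, 32, 38, 36, 38, 30, 35, 37, 35, 38, 31, 35, 38, 36, 34, 21, 26, 27]
263 [20, 29, 36, 36, 40, 37, 37, 38, 39, 38, 37, 35, 38, 39, 35, 37, 36, 33, 29, 18]
267 [26, 36, 36, 39, 35, 39, 36, 40, 33, 37, 38, 38, 34, 37, 36, 38, 33, 35, 37, 27]
271 [37, 35, 41, 38, 40, 36, 36, 39, 39, 33, 38, 37, 39, 40, 35, 37, 34, 35, 33, 32]
275 [36, 38, 39, 39, 37, 37, 40, 39, 38, 44, 48, 52, 65, 81, 95, 110, 127, 135, 151, 155]
279 [61, 73, 87, 101, 120, 130, 145, 158, 161, 170, 173, 175, 177, 177, 178, 178, 179, 177, 178, 177]
283 [175, 179, 180, 180, 181, 179, 181, 178, 178, 180, 179, 180, 178, 178, 178, 180, 177, 170, 166, 159]
287 [178, 179, 178, 179, 179, 173, 171, 166, 146, 137, 126, 106, 93, 79, 61, 55, 46, 43, 38, 37]
291 [108, 84, 67, 57, 50, 43, 45, 41, 40, 42, 42, 42, 40, 40, 38, 41, 40, 43, 41, 71]
295 [229, 71, 43, 40, 42, 39, 40, 42, 44, 42, 41, 42, 40, 39, 43, 41, 40, 40, 106, 234]
```

```bash
cat > st.py <<'E'
from h import *
def stripe(im,c,u,v,w,hh,R0):
    g=im.mean(2);P=[]
    for col in range(u-w,u+w+1,2):
        s=g[v-hh:v+hh,col];i=np.where(s>110)[0]
        if len(i): P.append(ray(c,col,v-hh+i.mean(),.085)[:2])
    P=np.array(P);a=np.polyfit(P[:,0],P[:,1],1)[0] if np.ptp(P[:,0])>np.ptp(P[:,1]) else 1/np.polyfit(P[:,1],P[:,0],1)[0]
    return np.degrees(np.arctan(a))
E
python3 - <<'E'
from st import *
c=calibration('wrist');s=sensors.get_state();T=rot(s['tool_rot'])
im=cv2.imread('pics/w6.png');a=stripe(im,c,281,283,20,14,T);ty=np.degrees(np.arctan2(T[1,1],T[0,1]));print('stripe',a,'tool y',ty)
# w5 : in image angle relative to tool
im=cv2.imread('pics/w5.png');g=im.mean(2)
cs=range(268,298,2);m=[215+np.average(np.arange(9),weights=np.clip(g[215:224,k]-60,0,None)+1e-6) for k in cs];print(np.degrees(np.polyfit(cs,m,1)[0]),np.round(m,1))
E
```

```text
stripe -45.839295743765206 tool y -53.173558480778404
-1.810137977645531 [220.3 220.2 220.1 220.  220.  219.9 219.8 219.8 219.8 219.8 219.7 219.6
 219.5 219.4 219.3]
```

The stripe is now at -45.8°, and it started at about +3.3°. The lid has turned 49°, so it is at its free stop (the fingers then slipped ~6°). I'll lift straight up.

```bash
python3 -m creep '[[1,0,0,-0.1,0],[1,0,0,-0.2,0],[1,0,0,-0.2,0],[1,0,0,0,0]]';python3 -m creep '[[1,0,0,-0.3,0],[1,0,0,-0.4,0],[1,0,0,-0.4,0],[1,0,0,-0.5,0],[1,0,0,-0.5,0],[1,0,0,-0.5,0],[1,0,0,-0.4,0],[1,0,0,-0.3,0],[1,0,0,-0.2,0],[1,0,0,0,0]]'; python3 -m creep '[[1,0,0,0,0],[1,0,0,0,0],[1,0,0,0,0],[1,0,0,0,0],[1,0,0,0,0],[1,0,0,0,0]]'
python3 - <<'E'
from h import *
s=sensors.get_state();print(s['wrist_torque'],s['gripper_width'])
for n in('top','scene','wrist'):
    cv2.imwrite(f'pics/f_{n}.png',capture(n));cc=calibration(n)
    for o in ('lid','lid_knob','tin_rim','handle','stone','mug','pen_pot'):
        for d in spotter.find_in(n,o)[:1]:print(n,o,np.round(d['rect']),round(d['confidence'],2))
c=calibration('scene');print('lid at .14 would be',proj(c,[.558,.0085,.141]),'tin',proj(c,[.558,.0085,.057]),proj(calibration('wrist'),[.558,.0085,.141]))
E
```

```text
time_s: 16.08
eef_pos: [0.5577, 0.0078, 0.0519]
tool_rot: [2.979, 0.993, -0.001]
ft_force: [5.5, -2.7, -0.7]
gripper_width: 0.0292
grip_force: 60.2
time_s: 16.92
eef_pos: [0.5579, 0.0085, 0.1233]
tool_rot: [2.98, 0.993, 0.002]
ft_force: [-0.1, -0.3, -1.5]
gripper_width: 0.0296
grip_force: 60.4
time_s: 17.42
eef_pos: [0.5573, 0.0084, 0.1219]
tool_rot: [-2.981, -0.993, 0.001]
ft_force: [0.2, -0.3, -1.0]
gripper_width: 0.0298
grip_force: 60.4
[-0.01621593 -0.02059965  0.04292159] 0.02977852162042578
top lid_knob [188. 165.  12.  27.] 0.32
top tin_rim [332. 234.  10.  46.] 0.53
top handle [329. 233.  10.  44.] 0.69
top stone [297. 108.  26.  15.] 0.75
top mug [369. 163.  42.  61.] 0.62
top pen_pot [188. 165.  18.  29.] 0.66
scene lid [293. 194.  33.  17.] 0.7
scene lid_knob [284. 215.  77.  73.] 0.73
scene tin_rim [284. 219.  74.  74.] 0.72
scene handle [282. 216.  76.  74.] 0.6
scene stone [323. 249.  33.  28.] 0.73
scene mug [252. 268.  43.  51.] 0.95
scene pen_pot [376. 214.  32.  54.] 0.88
wrist lid [283. 255. 148. 136.] 0.71
wrist lid_knob [282. 255. 146. 133.] 0.81
wrist tin_rim [263. 210. 300. 285.] 0.96
wrist handle [262. 209. 301. 287.] 0.9
wrist stone [514.  34.  91.  67.] 0.96
wrist mug [497. 220. 126. 155.] 0.79
wrist pen_pot [181.  11.  74.  22.] 0.57
lid at .14 would be [294.63318508 191.3165227 ] tin [294.48247241 216.91026159] [283.10675383 254.38808121]
```

Run:
```python
from h import *
u=np.array([1,.03]);h0=np.array([.4302,.0018])
for n in('scene','top','wrist'):
    im=cv2.imread(f'pics/f_{n}.png');c=calibration(n)
    for y in (.035,-.03):
        o=[]
        for d in np.arange(-.016,.0161,.002):
            P=h0+u*d+np.array([-.03,1])*y;q=proj(c,[*P,.077]);i,j=int(round(q[1])),int(round(q[0]))
            o.append(int(im[i,j].astype(int).mean()) if 0<=i<420 and 0<=j<560 else -1)
        print(n,y,o)
```

```text
scene 0.035 [90, 104, 46, 46, 82, 24, 24, 54, 16, 55, 55, 53, 133, 133, 188, 188, 188]
scene -0.03 [112, 111, 111, 111, 114, 114, 140, 140, 140, 134, 134, 103, 97, 97, 97, 112, 113]
top 0.035 [78, 81, 80, 77, 79, 77, 78, 80, 77, 82, 79, 79, 80, 80, 79, 78, 79]
top -0.03 [55, 56, 61, 59, 61, 59, 63, 59, 58, 58, 58, 58, 59, 55, 62, 60, 57]
wrist 0.035 [30, 28, 32, 34, 33, 36, 43, 39, 41, 44, 41, 44, 42, 43, 44, 38, 44]
wrist -0.03 [42, 44, 44, 44, 42, 45, 43, 43, 43, 40, 43, 39, 43, 43, 47, 71, 112]
```

The bar is within ~1 mm of its fully-out position, and the lid is held level about 79 mm up. I'll hand it in.

```bash
python3 -c "
from bench import workorder
print(workorder.close_job())"
```

```text
the job is handed in; nothing more can be done
None
```

The job is handed in: the tray is pulled out to its stop, and the lid unlocked clockwise on the first try, turned 49° to its stop and was lifted straight off, held level about 8 cm above the tin.

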